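# Line up a drilling jig's guide plate with a drift pin and bolt it down

## Task

The blue guide plate lies crooked on its jig base. Push the red-handled drift pin fully down through the plate's brass-ringed hole into the base hole under it, slide the plate round (never lift it off the base) until its plain hole lines up too, and with the drift still in place drop the brass bolt in there until its head sits on the plate. Then pull the drift and stand it back in the wooden stand, leaving the plate in line on the base and the other things on the bench where they are.

Things in the scene. Friction and masses are not known exactly. Their poses are not given: they have to be found in the camera images.
- jig_base: fixed aluminium drilling-jig base, 130 x 44 x 32 mm high, screwed to the bench by a small foot (24 mm long, 8 mm high, screw head to 12 mm) at each end. Origin: centre of its underside; own x along its length, z up. Two 15 mm holes go right through, on its centre line: the guide hole at x = +40 mm, the bolt hole at x = -40 mm.
- base_guide (a point): centre of the mouth of the base's guide hole, in the base's top face, 32 mm above the bench; axes as the base's
- base_bolt (a point): centre of the mouth of the base's bolt hole, in the base's top face; axes as the base's
- guide_plate: loose blue plate, 130 x 54 x 10 mm, 0.25 to 0.5 kg, flat on the base, its guide hole 2 to 5 mm off the base's, its other end swung 10 to 20 mm out. Origin: in its underside, centre of the guide hole; own x along its length (it reaches from x = +25 to -105 mm), z up. 15 mm through holes: guide hole (brass ring) at the origin, plain bolt hole at x = -80 mm. In line, it overhangs the base's long sides by 5 mm. Oiled: slides easily.
- plate_guide (a point): centre of the plate's brass-ringed guide hole, in its underside
- plate_bolt (a point): centre of the plate's plain bolt hole, in its underside
- drift: drift pin with red handle, standing in the stand. Origin: centre of the underside of its collar, on its axis; z up along the handle. Above the origin: collar 22 mm across, 3 mm thick, then round handle 16 mm across from 3 to 40 mm (grip there). Below: 13 mm shank down to -16 mm, then a taper down to a 3 mm nose at -36 mm. 0.08 kg.
- bolt: plain-shanked brass thumb bolt (no thread to turn), standing in the stand. Origin: centre of the underside of its head, on its axis; z up. Head: flange 25 mm across, 3 mm thick, then a round knob 20 mm across from 3 to 33 mm (grip there). Below: 13 mm shank down to -18 mm, then a taper to a 6 mm nose at -27 mm. 0.07 kg.
- stand: fixed wooden stand, 110 x 44 x 42 mm high, with two 15 mm through holes on its centre line at x = +30 and -30 mm, in which drift and bolt stand upright, collar and head resting on its top (which is in which varies). Origin: centre of its underside; own x along its length.
- stand_far (a point): centre of the mouth of the stand's hole at x = +30 mm, in its top face
- stand_near (a point): centre of the mouth of the stand's hole at x = -30 mm, in its top face
- flux_jar: bystander: white jar with teal lid, 57 x 57 x 63 mm, origin at the centre of its underside
- spool: bystander: solder spool with black flanges, 50 mm across, 29 mm high, origin at the centre of its underside
- pliers: bystander: red-handled pliers, 46 x 140 x 11 mm, origin at the centre of its underside
- cutters: bystander: orange-handled cutters, 46 x 140 x 11 mm, origin at the centre of its underside
- loupe: bystander: black eye loupe, 35 mm across, 28 mm high, origin at the centre of its underside

How it is judged (in metres and radians):
On the way, in this order (a step that is already met when the one before it is completed fails the run):
1. the drift stands fully down through the plate's brass-ringed hole in the base's guide hole (horizontal distance between drift and base_guide below 0.003 m and z of drift in the frame of base_guide below 0.0125 m and angle between drift's own z axis and vertical below 0.1 rad and horizontal distance between plate_guide and base_guide below 0.004 m), for 0.2 s.
2. the bolt's head sits on the plate, its shank through plate and base, the drift still in place (all of step 1 and horizontal distance between bolt and base_bolt below 0.003 m and z of bolt in the frame of base_bolt below 0.0125 m and angle between bolt's own z axis and vertical below 0.1 rad and horizontal distance between plate_bolt and base_bolt below 0.004 m and angle between guide_plate's own z axis and vertical below 0.05 rad), for 0.2 s.
At the end, for the whole second after the job is handed in: The bolt stands upright through plate and base, head on the plate (within 2.5 mm; 3 mm of the hole's axis); both plate holes lie within 4 mm of the base's, the plate flat; the drift stands upright in either hole of the stand, collar on its top (within 3 mm); all at rest (horizontal distance between bolt and base_bolt below 0.003 m and z of bolt in the frame of base_bolt below 0.0125 m and angle between each of bolt, drift's own z axis and vertical below 0.1 rad and horizontal distance between plate_guide and base_guide below 0.004 m and horizontal distance between plate_bolt and base_bolt below 0.004 m and angle between guide_plate's own z axis and vertical below 0.05 rad and ((horizontal distance between drift and stand_far below 0.003 m and z of drift in the frame of stand_far below 0.003 m) or (horizontal distance between drift and stand_near below 0.003 m and z of drift in the frame of stand_near below 0.003 m)) and linear speed of each of drift, bolt, guide_plate below 0.02 m/s); the robot touches nothing.
It fails at once if the guide plate is lifted more than 10 mm off the base or pushed off it (z of plate_guide in the frame of base_guide above 0.01 m or z of plate_bolt in the frame of base_bolt above 0.01 m or z of plate_guide in the frame of base_guide below -0.01 m).
It fails at once if one of the other loose things on the bench is moved more than 30 mm (distance of any of flux_jar, spool, pliers, cutters, loupe from where it was at the start of the episode above 0.03 m).
It also fails if it takes over 72 s, if anything falls off the work surface, if the arm or the gripper's body presses on something with over 40 N, if the wrist force passes 120 N, or if a joint passes its speed limit or range.

## Robot

A 6-joint arm with a two-finger parallel gripper is mounted at the origin on a cart in front of the work surface, level with it; the furniture and walls round the work are solid. World frame = base frame: x ahead of the robot, y to its left, z up, the work surface at z = 0. Lengths are in mm, angles in degrees, forces in N, time in s.
With the tool pointing down it reaches from about 350 to 850 mm from the base axis. Payload 8.1 kg.
Tool frame: the origin (TCP) lies midway between the tips of the shut fingers; the grasp point (between the pads) lies 19 mm behind it; z points along the fingers, y is the direction in which the jaws open and shut (so a half turn about z gives the same grasp; the last joint's range is limited). The gripper opens to 85 mm and grips with 20 to 120 N. Pads are 22 mm wide; open, the fingers measure 114 mm over their backs; the gripper's body (76 mm by 85 mm) begins 54 mm behind the grasp point. The pads swing forward as they close: fully open they stand 13 mm farther back than shut.
Start: joints at [-77.372, 7.471, 85.268, -0, 87.261, -4.893], TCP at [180.654, -572.162, 231.292] pointing down, gripper open.
Joint ranges: [-169.43, 169.43], [-51.17, 129.36], [1.28, 143.12], [-76.62, 256.62], [0, 156.53], [-152.29, 152.29]. Speed limits (degrees/s): [136.94, 136.94, 159.86, 180, 180, 180].

## Interface

Orientations are given as [roll, pitch, yaw] about the fixed x, y, z axes, in that order (R = Rz(yaw) Ry(pitch) Rx(roll)).
In Python, from bench import telemetry, snapshot, camera_params, job gives the robot as it stands. The module is installed in compiled form; this text tells all that it offers.
- The arm moves only by the shell command python3 -m jog 'ROWS' [FORCE]. ROWS is JSON, a list that holds one entry, the list of rows, each a list of 7 numbers: the shift along the tool's x, y, z in units of 50 mm (1.0 is 50 mm), then the turn, a rotation vector about the tool's x, y, z in units of 2 pi rad (1.0 is 2 pi rad), then the opening, from 0 (shut) to 1 (fully open). In form: [[[dx, dy, dz, rx, ry, rz, claw], ...]]. A call has 1 to 12 rows; each row shifts and turns the commanded pose from where the row before left it, along the tool's axes as they then stand; what a row does not reach is not made up. A row lasts 1/8 s, in which the tool goes at most 62.5 mm and 10.7 degrees, less where a joint would pass 70% of its speed; a pose out of reach is approached as far as the arm can. A call with a number of a shift or a turn outside -1 to 1 is refused whole. A call with a gripper value outside its range is refused whole. The fingers move at their own pace and stop on an object; FORCE is the grip in N (left out, the last holds). Time passes only in rows, so rows that do not move let the fingers close. It gives the time, the measured TCP pose, the force and the opening at its end, in the units of the state.
- telemetry.sense(): the state, without advancing time (a new reading comes with each control period).
- snapshot(name): name is "scene" or "top" or "wrist"; returns (picture, depth): 480x640x3 uint8, red, green, blue; 480x640 float32, mm along the optical axis (not along the pixel's ray), 0 where there is no reading.
- camera_params(name): a dict with "K" (3x3 intrinsics, pixels), "extrinsics" (4x4, takes a point from camera to world coordinates). Camera axes: x right, y down, z forward; pixel columns grow to the right and rows downward; lengths in mm; the calibration is good to about 2 mm. The wrist camera is an equidistant fisheye: a pixel r from the principal point sees the ray r / f radians off the axis. A picture is of the moment at which its call begins: read the wrist's pose just before it. camera_params takes no time and is no camera call; for the wrist camera it gives the pose at the moment of the call.
- job.hand_in(): hands the job in, once; it reports no verdict.
The state is a dict: "time": time; "joint_pos": joint angles; "qd": joint speeds; "joint_efforts": joint torques, N m; "tool_pos": TCP position; "tcp_rot": TCP orientation; "ft_force": force on the tool from outside, world axes, zero at the start; "wrist_torque": the same for the moment, N m; "finger_gap": finger opening in mm.
Only numpy, scipy, OpenCV 4.12 (cv2) and the standard library are available. Lean on these libraries where they do the work, as an engineer would, in place of code of your own. Each camera call takes 0.05 s, during which the arm holds its last target. There are 200 camera calls.

## Working session

There is one attempt and no reset: what is moved stays moved. The work goes in short steps, Python scripts to look and compute and a shell command to move; the robot and the scene stay as the last step left them, time stands still between calls to the robot, and variables do not carry over. Pictures are saved under pics/ and viewed, about 8 in all and at most 12, crops included, and the job is handed in when it is done.

```bash
mkdir -p pics
cat > h.py <<'E'
import numpy as np, cv2
from bench import telemetry, snapshot, camera_params, job
from scipy.spatial.transform import Rotation as R
def cloud(name):
    p=camera_params(name); img,d=snapshot(name); K=np.array(p["K"]);T=np.array(p["extrinsics"])
    v,u=np.mgrid[:480,:640]
    P=np.stack([(u-K[0,2])/K[0,0]*d,(v-K[1,2])/K[1,1]*d,d],-1)@T[:3,:3].T+T[:3,3]
    P[d==0]=np.nan
    return img,d,P,K,T
def save(n,img): cv2.imwrite(f"pics/{n}.png",img[...,::-1])
def toplane(uv,K,T,z):
    uv=np.atleast_2d(np.array(uv,float)); r=np.c_[(uv[:,0]-K[0,2])/K[0,0],(uv[:,1]-K[1,2])/K[1,1],np.ones(len(uv))]@T[:3,:3].T
    return T[:3,3]+r*((z-T[2,3])/r[:,2])[:,None]
E
python3 - <<'E'
from h import *
np.set_printoptions(precision=2,suppress=True)
for n in("top","scene"):
    img,d,P,K,T=cloud(n); save(n,img); np.savez(n+".npz",img=img,d=d,P=P,K=K,T=T); print(n,K,T)
print(telemetry.sense())
E
```

```text
top [[602.79   0.   328.34]
 [  0.   602.79 249.74]
 [  0.     0.     1.  ]] [[   0.     -0.99    0.11  391.68]
 [  -1.     -0.     -0.    -51.09]
 [   0.     -0.11   -0.99 1491.13]
 [   0.      0.      0.      1.  ]]
scene [[522.64   0.   326.45]
 [  0.   522.64 244.39]
 [  0.     0.     1.  ]] [[  -0.7    -0.44    0.56 -184.87]
 [  -0.71    0.42   -0.56  660.96]
 [   0.01   -0.79   -0.61  830.87]
 [   0.      0.      0.      1.  ]]
{'time': 0.1, 'joint_pos': array([-77.37,   7.51,  85.32,   0.  ,  87.26,  -4.9 ]), 'qd': array([ 0.03, -0.12, -0.14,  0.  ,  0.01,  0.03]), 'joint_efforts': array([  0.  , -57.1 , -50.19,  -0.  ,   0.01,  -0.  ]), 'tool_pos': array([ 180.54, -571.66,  230.32]), 'tcp_rot': array([-179.9 ,   -0.01,   17.52]), 'ft_force': array([ 0.14,  0.07, -0.29]), 'wrist_torque': array([-0.03,  0.03, -0.01]), 'finger_gap': 85.39588968285919}
```

View pics/top.png

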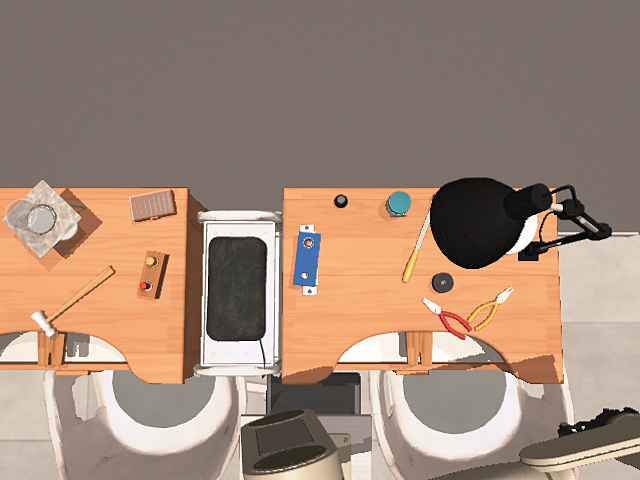

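View pics/scene.png

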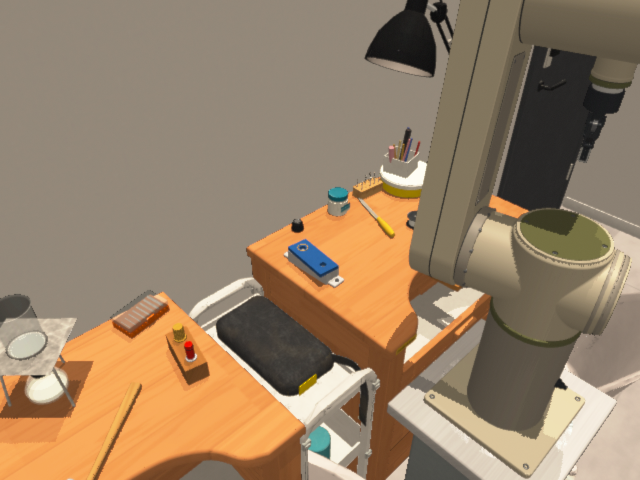

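Run:
```python
from h import *
np.set_printoptions(precision=1,suppress=True)
D=np.load("top.npz"); img,P,K,T=D["img"],D["P"],D["K"],D["T"]
hsv=cv2.cvtColor(img,cv2.COLOR_RGB2HSV)
def m(lo,hi,box):
    k=cv2.inRange(hsv,lo,hi); b=np.zeros_like(k); b[box[1]:box[3],box[0]:box[2]]=1; return k*b
def rep(n,k,z):
    v,u=np.nonzero(k); c=[u.mean(),v.mean()]; print(n,len(u),c,"ray",toplane(c,K,T,z)[0],"cloud med",np.nanmedian(P[v,u],0),"zmax",np.nanmax(P[v,u,2]))
rep("drift",m((0,200,120),(6,255,255),(138,275,160,297)),82)
rep("bolt",m((22,120,60),(35,255,255),(138,250,165,272)),75)
k=m((100,120,60),(125,255,255),(280,210,335,300)); rep("plate",k,42)
c=max(cv2.findContours(k,0,2)[0],key=cv2.contourArea); b=cv2.boxPoints(cv2.minAreaRect(c)); print(toplane(b,K,T,42))
lamp=P[170:270,425:560].reshape(-1,3); q=lamp[lamp[:,2]>80]; print("lamp",np.nanmin(q,0),np.nanmax(q,0),np.nanpercentile(q,[5,50,95],0))
for (u,v) in [(40,220),(153,205),(399,203),(341,200),(442,283),(445,320),(490,310),(415,250),(152,275),(240,290),(235,220),(210,290)]: print((u,v),P[v,u])
# corners of stand
k=m((5,100,30),(20,255,255),(130,245,175,305)); z=P[...,2]; s=(z>36)&(z<48); s[:, :130]=0; s[:,175:]=0; s[:245]=0; s[305:]=0
c=cv2.minAreaRect(np.argwhere(s)[:,::-1].astype(np.float32)); print(c,toplane(cv2.boxPoints(c),K,T,42))
S=np.load("scene.npz"); Ps=S["P"].reshape(-1,3); q=Ps[(Ps[:,2]>100)&(Ps[:,0]>250)&(Ps[:,1]<-150)&(Ps[:,1]>-700)]; print("scene tall",np.nanpercentile(q,[1,25,50,75,99],0))
```

```text
drift 3 [np.float64(141.33333333333334), np.float64(285.6666666666667)] ray [459.2 379.8  82. ] cloud med [460.8 382.   80.4] zmax 85.43265803073996
bolt 4 [np.float64(152.75), np.float64(261.0)] ray [517.6 357.1  75. ] cloud med [517.8 357.4  71.7] zmax 77.72278875468442
plate 997 [np.float64(306.1544633901705), np.float64(260.0421263791374)] ray [523.3  -3.1  42. ] cloud med [523.2  -2.7  41.8] zmax 52.53010245787823
[[465.4  29.3  42. ]
 [592.6  16.1  42. ]
 [586.8 -36.1  42. ]
 [459.7 -22.4  42. ]]
lamp [ 474.1 -604.7   80.1] [ 723.3 -231.   618.5] [[ 491.2 -534.3  102.9]
 [ 558.  -316.8  497.8]
 [ 721.3 -246.7  575.9]]
(40, 220) [595.9 569.4 195.8]
(153, 205) [659.1 373.   32.9]
(399, 203) [ 658.3 -225.6   69. ]
(341, 200) [673.2 -87.8  28.4]
(442, 283) [ 470.4 -337.8    2. ]
(445, 320) [ 379.7 -341.4   12.1]
(490, 310) [ 404.1 -455.2    0.2]
(415, 250) [ 550.7 -269.9   17.6]
(152, 275) [486.6 366.7  44.1]
(240, 290) [454.3 166.8 -39.5]
(235, 220) [ 721.5  267.5 -595.1]
(210, 290) [454.5 244.  -45.7]
((150.8196563720703, 273.7254943847656), (19.140390396118164, 46.02754592895508), 13.091893196105957) [[441.2 403.5  42. ]
 [549.3 382.1  42. ]
 [538.8 336.8  42. ]
 [430.9 358.5  42. ]]
scene tall [[ 481.5 -683.5  104.9]
 [ 717.4 -418.3  224.1]
 [ 720.  -313.2  363.5]
 [ 721.7 -243.6  472.7]
 [ 725.  -153.9  542.6]]
```

```bash
cat >> h.py <<'E'
def plan(wps,yaw0=None,p0=None,step=48,turn=10.4):
    """wps: [(x,y,z,yaw)], prints round jog shifts/turns for a tool pointing down"""
    s=telemetry.sense(); p=np.array(s["tool_pos"] if p0 is None else p0,float); y=s["tcp_rot"][2] if yaw0 is None else yaw0
    for w in wps:
        d=np.array(w[:3])-p; dy=(w[3]-y+180)%360-180 if abs(w[3]-y)>360 else w[3]-y
        n=max(1,int(np.ceil(max(np.linalg.norm(d)/step,abs(dy)/turn)-1e-6))); out=[]
        for i in range(n):
            a=np.radians(y); c,s_=np.cos(a),np.sin(a); e=d/n
            out.append([round(v,3) for v in ((c*e[0]+s_*e[1])/50,(s_*e[0]-c*e[1])/50,-e[2]/50,0,0,-dy/n/360)]); y+=dy/n
        p=np.array(w[:3],float); print(w,n); [print(" ",o) for o in out]
E
python3 - <<'E'
from h import *
np.set_printoptions(precision=3,suppress=True)
print(camera_params("wrist"))
plan([(130,-400,260,17.5),(300,-280,260,69.5),(410,-80,260,121.5),(440,0,260,142)],p0=(180.65,-572.16,231.3),yaw0=17.5)
E
```

```text
{'K': array([[371.648,   0.   , 320.621],
       [  0.   , 371.648, 240.604],
       [  0.   ,   0.   ,   1.   ]]), 'extrinsics': array([[   0.301,   -0.918,   -0.258,  245.62 ],
       [  -0.954,   -0.29 ,   -0.08 , -550.305],
       [  -0.001,    0.27 ,   -0.963,  374.584],
       [   0.   ,    0.   ,    0.   ,    1.   ]])}
(130, -400, 260, 17.5) 4
  [np.float64(0.017), np.float64(-0.897), np.float64(-0.143), 0, 0, -0.0]
  [np.float64(0.017), np.float64(-0.897), np.float64(-0.143), 0, 0, -0.0]
  [np.float64(0.017), np.float64(-0.897), np.float64(-0.143), 0, 0, -0.0]
  [np.float64(0.017), np.float64(-0.897), np.float64(-0.143), 0, 0, -0.0]
(300, -280, 260, 69.5) 5
  [np.float64(0.793), np.float64(-0.253), np.float64(-0.0), 0, 0, -0.029]
  [np.float64(0.826), np.float64(-0.106), np.float64(-0.0), 0, 0, -0.029]
  [np.float64(0.831), np.float64(0.045), np.float64(-0.0), 0, 0, -0.029]
  [np.float64(0.809), np.float64(0.194), np.float64(-0.0), 0, 0, -0.029]
  [np.float64(0.761), np.float64(0.337), np.float64(-0.0), 0, 0, -0.029]
(410, -80, 260, 121.5) 5
  [np.float64(0.903), np.float64(0.132), np.float64(-0.0), 0, 0, -0.029]
  [np.float64(0.865), np.float64(0.293), np.float64(-0.0), 0, 0, -0.029]
  [np.float64(0.798), np.float64(0.444), np.float64(-0.0), 0, 0, -0.029]
  [np.float64(0.704), np.float64(0.581), np.float64(-0.0), 0, 0, -0.029]
  [np.float64(0.588), np.float64(0.698), np.float64(-0.0), 0, 0, -0.029]
(440, 0, 260, 142) 2
  [np.float64(0.525), np.float64(0.674), np.float64(-0.0), 0, 0, -0.028]
  [np.float64(0.397), np.float64(0.757), np.float64(-0.0), 0, 0, -0.028]
```

```bash
python3 -m jog '[[[0.017,-0.9,-0.143,0,0,0,1],[0.017,-0.9,-0.143,0,0,0,1],[0.017,-0.9,-0.143,0,0,0,1],[0.017,-0.9,-0.143,0,0,0,1]]]' && python3 -m jog '[[[0.793,-0.253,0,0,0,-0.029,1],[0.826,-0.106,0,0,0,-0.029,1],[0.83,0.045,0,0,0,-0.029,1],[0.81,0.194,0,0,0,-0.029,1],[0.76,0.337,0,0,0,-0.029,1],[0.9,0.13,0,0,0,-0.029,1],[0.865,0.293,0,0,0,-0.029,1],[0.8,0.444,0,0,0,-0.029,1],[0.7,0.58,0,0,0,-0.029,1],[0.59,0.7,0,0,0,-0.029,1],[0.525,0.675,0,0,0,-0.028,1],[0.4,0.757,0,0,0,-0.028,1]]]'
python3 -m jog '[[[0,0,0,0,0,-0.025,1],[0,0,0,0,0,-0.025,1],[0,0,0,0,0,-0.025,1],[0,0,0,0,0,0,1]]]'
python3 - <<'E'
from h import *
s=telemetry.sense();print(s); p=camera_params("wrist"); img,d=snapshot("wrist"); np.savez("w1.npz",img=img,d=d,K=p["K"],T=p["extrinsics"],tp=s["tool_pos"]); save("w1",img)
E
```

```text
time: 0.6
tool_pos: [129.3, -397.9, 259.6]
tcp_rot: [-180.0, -0.0, 17.5]
ft_force: [0.5, 0.5, 1.0]
finger_gap: 85.3
time: 2.1
tool_pos: [437.9, 3.0, 259.5]
tcp_rot: [-180.0, -0.0, 142.4]
ft_force: [0.3, 0.0, 0.5]
finger_gap: 85.0
time: 2.6
tool_pos: [437.6, 1.6, 259.5]
tcp_rot: [-180.0, -0.0, 169.0]
ft_force: [-0.9, -0.1, -0.1]
finger_gap: 85.2
{'time': 2.6, 'joint_pos': array([-6.50730958e+00, -1.90243575e+01,  1.07076049e+02, -1.69796138e-03,
        9.19928233e+01, -8.55421502e+01]), 'qd': array([-0.18668485, -0.13380794, -0.08598357, -0.05706839,  0.04170539,
        5.19382056]), 'joint_efforts': array([ 9.05380910e-02, -3.34345436e+01, -5.06066430e+01,  4.22125217e-03,
        3.90071684e-03, -1.77592691e+00]), 'tool_pos': array([437.57684303,   1.6089917 , 259.48991459]), 'tcp_rot': array([-1.79994848e+02, -4.42485895e-02,  1.69034780e+02]), 'ft_force': array([-0.88704971, -0.06921127, -0.10771445]), 'wrist_torque': array([ 0.00473577, -0.05174705,  0.01648857]), 'finger_gap': 85.20968148658164}
```

View pics/w1.png

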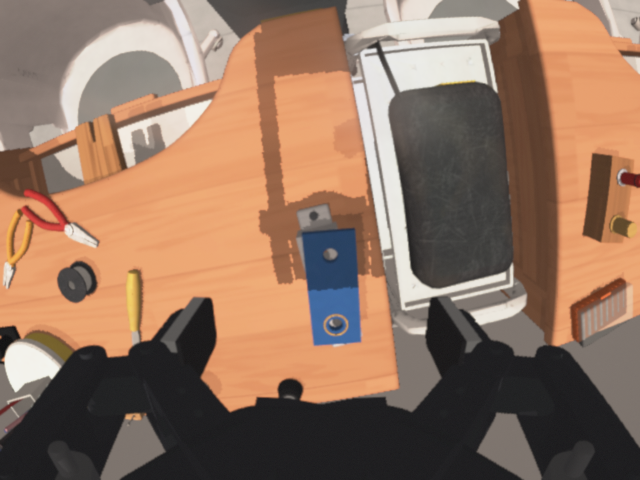

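```bash
cat >> h.py <<'E'
def fproj(P,K,T):
    q=(np.asarray(P,float)-T[:3,3])@T[:3,:3]; rho=np.hypot(q[...,0],q[...,1]); th=np.arctan2(rho,q[...,2]); k=th/np.maximum(rho,1e-9)
    return np.stack([K[0,0]*k*q[...,0]+K[0,2],K[1,1]*k*q[...,1]+K[1,2]],-1)
def fray(uv,K,T,z):
    uv=np.atleast_2d(np.array(uv,float)); a=(uv-K[:2,2])/K[0,0]; th=np.linalg.norm(a,axis=1)
    r=np.c_[a*np.sinc(th/np.pi)[:,None],np.cos(th)]@T[:3,:3].T
    return T[:3,3]+r*((z-T[2,3])/r[:,2])[:,None]
def rect(img,K,T,cx,cy,hx,hy,z,mm):
    """metric view at plane z: rows = -x (up is +x), cols = -y (right is -y)"""
    xs=np.arange(cx+hx,cx-hx,-mm); ys=np.arange(cy+hy,cy-hy,-mm); X,Y=np.meshgrid(xs,ys,indexing="ij")
    uv=fproj(np.stack([X,Y,np.full_like(X,z)],-1),K,T).astype(np.float32)
    return cv2.remap(img,uv[...,0],uv[...,1],cv2.INTER_CUBIC)
def wshot(n):
    s=telemetry.sense(); p=camera_params("wrist"); img,d=snapshot("wrist"); K,T=np.array(p["K"]),np.array(p["extrinsics"])
    np.savez(n+".npz",img=img,d=d,K=K,T=T,tp=s["tool_pos"]); save(n,img); return img,d,K,T,s
E
python3 - <<'E'
from h import *
np.set_printoptions(precision=1,suppress=True)
D=np.load("w1.npz"); img,K,T,d=D["img"],D["K"],D["T"],D["d"]
print(T[:3,3])
hsv=cv2.cvtColor(img,cv2.COLOR_RGB2HSV)
k=cv2.inRange(hsv,(100,120,30),(125,255,255)); k[:200]=0;k[360:]=0;k[:,:290]=0;k[:,370:]=0
k=cv2.morphologyEx(k,cv2.MORPH_CLOSE,np.ones((3,3)))
c=max(cv2.findContours(k,cv2.RETR_EXTERNAL,cv2.CHAIN_APPROX_NONE)[0],key=cv2.contourArea)
w=fray(c[:,0],K,T,42)[:,:2].astype(np.float32); r=cv2.minAreaRect(w); print(r,cv2.boxPoints(r))
a=rect(img,K,T,523,0,110,65,42,0.5); b=rect(img,K,T,523,0,110,65,12,0.5)
save("r1",np.hstack([a,b]))
E
```

```text
[370.1  15.6 403.8]
((525.7774047851562, -1.5533866882324219), (51.506439208984375, 130.08616638183594), 83.80228424072266) [[458.3 -20.1]
 [587.7 -34.2]
 [593.2  17. ]
 [463.9  31.1]]
```

View pics/r1.png

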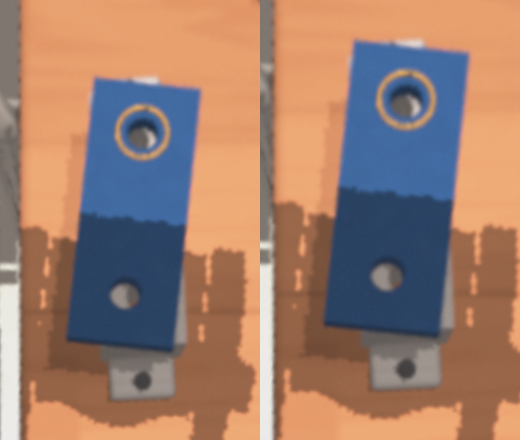

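Run:
```python
from h import *
plan([(570,-8,140,169)],yaw0=169)
```

```text
(570, -8, 140, 169) 4
  [np.float64(-0.659), np.float64(0.079), np.float64(0.598), 0, 0, 0.0]
  [np.float64(-0.659), np.float64(0.079), np.float64(0.598), 0, 0, 0.0]
  [np.float64(-0.659), np.float64(0.079), np.float64(0.598), 0, 0, 0.0]
  [np.float64(-0.659), np.float64(0.079), np.float64(0.598), 0, 0, 0.0]
```

```bash
python3 -m jog '[[[-0.66,0.08,0.6,0,0,0,1],[-0.66,0.08,0.6,0,0,0,1],[-0.66,0.08,0.6,0,0,0,1],[-0.66,0.08,0.6,0,0,0,1],[0,0,0,0,0,0,1],[0,0,0,0,0,0,1]]]'
python3 - <<'E'
from h import *
np.set_printoptions(precision=1,suppress=True)
img,d,K,T,s=wshot("w2"); print(s["tool_pos"],T[:3,3])
hsv=cv2.cvtColor(img,cv2.COLOR_RGB2HSV)
k=cv2.inRange(hsv,(100,120,20),(125,255,255)); k=cv2.morphologyEx(k,cv2.MORPH_CLOSE,np.ones((5,5)))
c=max(cv2.findContours(k,cv2.RETR_EXTERNAL,cv2.CHAIN_APPROX_NONE)[0],key=cv2.contourArea)
w=fray(c[:,0],K,T,42)[:,:2].astype(np.float32); r=cv2.minAreaRect(w); print(r,cv2.boxPoints(r))
a=rect(img,K,T,520,0,100,50,42,0.4); b=rect(img,K,T,520,0,100,50,32,0.4); 
save("r2",np.hstack([a,b]))
D=np.load("top.npz"); ti,P,tK,tT=D["img"],D["P"],D["K"],D["T"]
z=P[...,2]; h=cv2.cvtColor(ti,cv2.COLOR_RGB2HSV)
g=(h[...,1]<60)&(h[...,2]>90); g[:,:285]=0; g[:,330:]=0; g[:215]=0; g[300:]=0
n,l,st,ce=cv2.connectedComponentsWithStats(g.astype(np.uint8))
for i in range(1,n):
    if st[i,4]>5: print(st[i],ce[i],toplane(ce[i],tK,tT,8)[0],np.nanmedian(z[l==i]))
E
```

```text
time: 3.4
tool_pos: [570.1, -7.8, 140.2]
tcp_rot: [-180.0, -0.0, 169.0]
ft_force: [-0.0, 0.7, 0.9]
finger_gap: 85.6
[570.1  -7.8 140.2] [502.7   6.3 284.5]
((540.4979858398438, -3.0418548583984375), (53.17278289794922, 101.25260925292969), 83.60308837890625) [[487.2 -23.8]
 [587.8 -35.1]
 [593.8  17.7]
 [493.1  29. ]]
[300 224  16   9 107] [306.9 228.3] [605.6  -3.6   8. ] 8.405220948395026
[305 241   8   7  11] [309.  244.4] [565.4  -8.8   8. ] 36.77209414074673
[303 268  15  27 156] [310.9 287.3] [459.1 -14.1   8. ] 9.471063434342796
[302 273   5   6  24] [304.  275.3] [488.7   3.2   8. ] 32.815414181714345
```

View pics/r2.png

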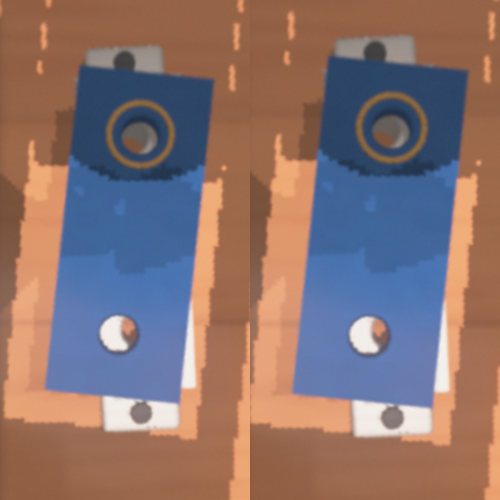

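Run:
```python
from h import *
np.set_printoptions(precision=2,suppress=True)
D=np.load("w2.npz"); img,K,T=D["img"],D["K"],D["T"]
def back(c,r,z): return fray(fproj([620-.4*r,50-.4*c,42],K,T),K,T,z)[0]
f,n=back(124,62,12),back(141,412,12); print(f,n,np.linalg.norm(f-n)); u=(f-n)/np.linalg.norm(f-n); c=(f+n)/2
print("yaw",np.degrees(np.arctan2(u[1],u[0])),"c",c,"guide",c+40*u,"bolt",c-40*u)
# near foot outer corners and far foot outer corners, z=8
for p in [(103,432),(180,428),(86,50),(162,46)]: print(back(*p,8))
# base -y top edge, z=32
e=[back(193,302,32),back(194,387,32)]; print(e)
```

```text
[606.65  -0.33  12.  ] [449.33  -7.97  12.  ] 157.50753359891695
yaw 2.7807524674897746 c [527.99  -4.15  12.  ] guide [567.94  -2.21  12.  ] bolt [488.03  -6.09  12.  ]
[439.42   9.15   8.  ]
[441.25 -25.97   8.  ]
[613.65  16.91   8.  ]
[615.47 -17.76   8.  ]
[array([499.06, -28.58,  32.  ]), array([463.65, -29.  ,  32.  ])]
```

Run:
```python
from h import *
plan([(500,368,190,169)],yaw0=169)
```

```text
(500, 368, 190, 169) 9
  [np.float64(0.313), np.float64(0.79), np.float64(-0.108), 0, 0, 0.0]
  [np.float64(0.313), np.float64(0.79), np.float64(-0.108), 0, 0, 0.0]
  [np.float64(0.313), np.float64(0.79), np.float64(-0.108), 0, 0, 0.0]
  [np.float64(0.313), np.float64(0.79), np.float64(-0.108), 0, 0, 0.0]
  [np.float64(0.313), np.float64(0.79), np.float64(-0.108), 0, 0, 0.0]
  [np.float64(0.313), np.float64(0.79), np.float64(-0.108), 0, 0, 0.0]
  [np.float64(0.313), np.float64(0.79), np.float64(-0.108), 0, 0, 0.0]
  [np.float64(0.313), np.float64(0.79), np.float64(-0.108), 0, 0, 0.0]
  [np.float64(0.313), np.float64(0.79), np.float64(-0.108), 0, 0, 0.0]
```

```bash
python3 -m jog '[[[0.313,0.79,-0.3,0,0,0,1],[0.313,0.79,-0.3,0,0,0,1],[0.313,0.79,-0.3,0,0,0,1],[0.313,0.79,-0.072,0,0,0,1],[0.313,0.79,0,0,0,0,1],[0.313,0.79,0,0,0,0,1],[0.313,0.79,0,0,0,0,1],[0.313,0.79,0,0,0,0,1],[0.313,0.79,0,0,0,0,1],[0,0,0,0,0,0,1],[0,0,0,0,0,0,1]]]'
python3 - <<'E'
from h import *
np.set_printoptions(precision=1,suppress=True)
img,d,K,T,s=wshot("w3"); print(s["tool_pos"],T[:3,3])
hsv=cv2.cvtColor(img,cv2.COLOR_RGB2HSV)
a=rect(img,K,T,487,370,90,50,82,0.4); b=rect(img,K,T,487,370,90,50,42,0.4); save("r3",np.hstack([a,b]))
E
```

```text
time: 4.82
tool_pos: [499.7, 367.7, 190.2]
tcp_rot: [179.9, 0.1, 169.1]
ft_force: [-0.0, -1.1, -0.3]
finger_gap: 85.2
[499.7 367.7 190.2] [431.8 381.6 334.3]
```

View pics/r3.png

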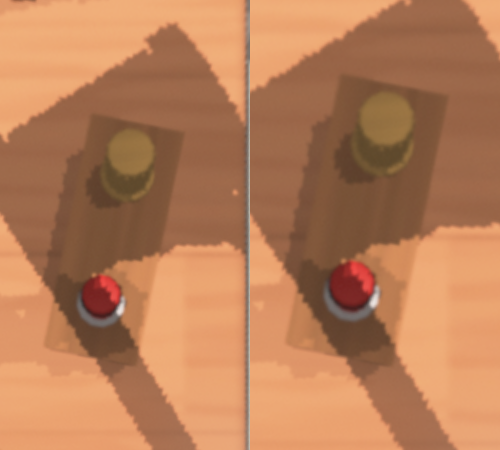

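```bash
python3 - <<'E'
from h import *
plan([(460,379,150,169),(460,379,50,169)],yaw0=169)
E
python3 -m jog '[[[0.83,0.065,0.8,0,0,0,1],[0,0,0,0,0,0,1]]]'
```

```text
(460, 379, 150, 169) 2
  [np.float64(0.414), np.float64(0.039), np.float64(0.399), 0, 0, 0.0]
  [np.float64(0.414), np.float64(0.039), np.float64(0.399), 0, 0, 0.0]
(460, 379, 50, 169) 3
  [np.float64(0.0), np.float64(0.0), np.float64(0.667), 0, 0, -0.0]
  [np.float64(0.0), np.float64(0.0), np.float64(0.667), 0, 0, -0.0]
  [np.float64(0.0), np.float64(0.0), np.float64(0.667), 0, 0, -0.0]
time: 5.12
tool_pos: [454.7, 376.2, 143.6]
tcp_rot: [-179.6, -0.4, 169.1]
ft_force: [0.0, -0.2, -0.6]
finger_gap: 85.3
```

```bash
python3 -m jog '[[[0,0.013,0.6,0,0,0,1],[0,0,0.7,0,0,0,1],[0,0,0.5,0,0,0,1],[0,0,0,0,0,0,1],[0,0,0,0,0,0,1]]]'
python3 - <<'E'
from h import *
img,d,K,T,s=wshot("w4"); print(s["tool_pos"],s["tcp_rot"],s["ft_force"])
E
```

```text
time: 5.75
tool_pos: [461.0, 379.7, 60.4]
tcp_rot: [179.9, 0.1, 169.0]
ft_force: [0.2, -0.6, 0.0]
finger_gap: 85.6
[460.96711443 379.74925716  60.43673749] [1.79904965e+02 1.02446913e-01 1.69022009e+02] [ 0.16216062 -0.55218564  0.04594362]
```

```bash
python3 -m jog '[[[0.02,0.01,0.2,0,0,0,1],[0,0,0,0,0,0,0],[0,0,0,0,0,0,0],[0,0,0,0,0,0,0],[0,0,0,0,0,0,0],[0,0,0,0,0,0,0],[0,0,0,0,0,0,0],[0,0,0,0,0,0,0],[0,0,0,0,0,0,0]]]' 60
python3 - <<'E'
from h import *
s=telemetry.sense();print(s["tool_pos"],s["tcp_rot"],s["ft_force"])
E
```

```text
time: 6.92
tool_pos: [458.7, 380.2, 48.8]
tcp_rot: [-180.0, 0.0, 169.1]
ft_force: [-2.3, -2.0, 4.9]
finger_gap: 14.8
[458.66497546 380.22964634  48.77808184] [-1.79991009e+02  5.00010258e-03  1.69075786e+02] [-2.2536143  -1.95833668  4.92724013]
```

```bash
python3 - <<'E'
from h import *
plan([(458.7,380.2,135,169),(568,-2,135,169)],yaw0=169)
E
python3 -m jog '[[[0,0,-0.4,0,0,0,0],[0,0,-0.5,0,0,0,0],[0,0,-0.8,0,0,0,0],[0,0,0,0,0,0,0]]]'
```

```text
(458.7, 380.2, 135, 169) 2
  [np.float64(-0.0), np.float64(-0.0), np.float64(-0.862), 0, 0, 0.0]
  [np.float64(-0.0), np.float64(-0.0), np.float64(-0.862), 0, 0, 0.0]
(568, -2, 135, 169) 9
  [np.float64(-0.4), np.float64(-0.787), np.float64(-0.0), 0, 0, -0.0]
  [np.float64(-0.4), np.float64(-0.787), np.float64(-0.0), 0, 0, -0.0]
  [np.float64(-0.4), np.float64(-0.787), np.float64(-0.0), 0, 0, -0.0]
  [np.float64(-0.4), np.float64(-0.787), np.float64(-0.0), 0, 0, -0.0]
  [np.float64(-0.4), np.float64(-0.787), np.float64(-0.0), 0, 0, -0.0]
  [np.float64(-0.4), np.float64(-0.787), np.float64(-0.0), 0, 0, -0.0]
  [np.float64(-0.4), np.float64(-0.787), np.float64(-0.0), 0, 0, -0.0]
  [np.float64(-0.4), np.float64(-0.787), np.float64(-0.0), 0, 0, -0.0]
  [np.float64(-0.4), np.float64(-0.787), np.float64(-0.0), 0, 0, -0.0]
time: 7.42
tool_pos: [461.2, 382.4, 139.2]
tcp_rot: [179.6, 0.3, 169.1]
ft_force: [0.1, -0.9, -1.0]
finger_gap: 14.1
```

```bash
python3 -m jog '[[[-0.4,-0.787,0,0,0,0,0],[-0.4,-0.787,0,0,0,0,0],[-0.4,-0.787,0,0,0,0,0],[-0.4,-0.787,0,0,0,0,0],[-0.4,-0.787,0,0,0,0,0],[-0.4,-0.787,0,0,0,0,0],[-0.4,-0.787,0,0,0,0,0],[-0.4,-0.787,0,0,0,0,0],[-0.4,-0.787,0,0,0,0,0],[0,0,0.5,0,0,0,0],[0,0,0.2,0,0,0,0],[0,0,0,0,0,0,0]]]'
python3 - <<'E'
from h import *
np.set_printoptions(precision=1,suppress=True)
img,d,K,T,s=wshot("w5"); print(s["tool_pos"],s["ft_force"])
a=rect(img,K,T,540,0,90,60,42,0.4); save("r5",np.hstack([a,cv2.resize(img[180:480,200:440],None,fx=1.5,fy=1.5)]))
E
```

```text
time: 8.93
tool_pos: [567.1, -0.9, 97.3]
tcp_rot: [-180.0, -0.2, 169.1]
ft_force: [0.2, 0.2, -1.0]
finger_gap: 14.5
[567.1  -0.9  97.3] [ 0.2  0.2 -1. ]
```

View pics/r5.png

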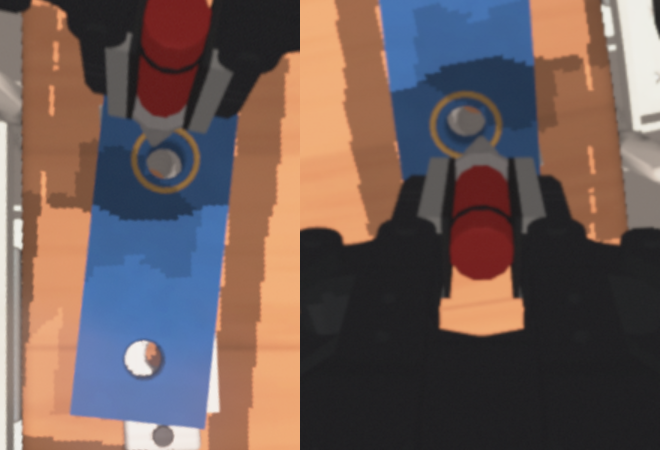

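Run:
```python
from h import *
np.set_printoptions(precision=2,suppress=True)
D=np.load("w5.npz"); img,K,T=D["img"],D["K"],D["T"]
print("nose",fray([(325.3,271.3)],K,T,54.5)); print("ring",fray([(311.0,263.3)],K,T,42))
def back(c,r,z): return fray(fproj([630-.4*r,60-.4*c,42],K,T),K,T,z)[0]
print("ring r",back(166,158,42),"plain",back(144,358,42))
# collar sides and handle top centre
print(fray([(200+184/1.5,180+250/1.5)],K,T,97.3-6.8+40))
```

```text
nose [[568.25   2.32  54.5 ]]
ring [[566.51  -5.48  42.  ]]
ring r [566.8  -6.4  42. ] plain [486.8   2.4  42. ]
[[567.97   0.57 130.5 ]]
```

Run:
```python
from h import *
img=np.load("w5.npz")["img"]; save("z5",cv2.resize(img[240:375,260:385],None,fx=4.4,fy=4.4,interpolation=cv2.INTER_CUBIC))
```

```text
(no output)
```

View pics/z5.png

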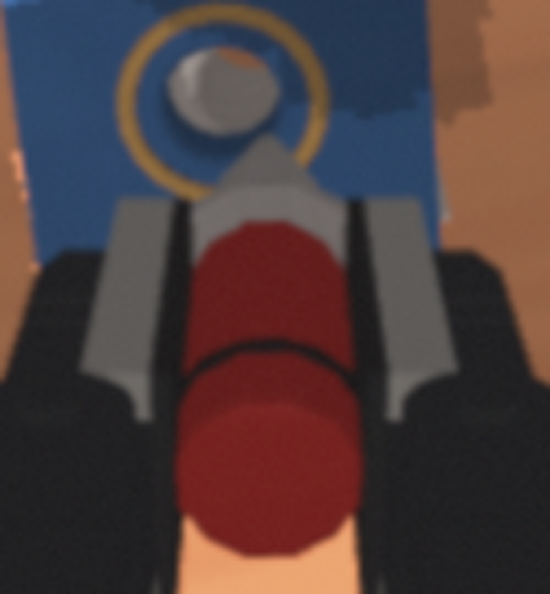

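```bash
python3 -m jog '[[[-0.008,-0.045,0.1,0,0,0,0],[0,0,0.1,0,0,0,0],[0,0,0.1,0,0,0,0],[0,0,0.08,0,0,0,0],[0,0,0.08,0,0,0,0],[0,0,0,0,0,0,0]]]'; python3 -c "
from h import *; s=telemetry.sense(); print(s['tool_pos'],s['ft_force'],s['wrist_torque'])"
```

```text
time: 9.72
tool_pos: [567.8, -3.8, 75.0]
tcp_rot: [-180.0, -0.1, 169.1]
ft_force: [0.1, -0.3, -1.0]
finger_gap: 14.6
[567.84006899  -3.75910849  74.95290304] [ 0.10814701 -0.30378319 -1.00121161] [-0.05230551  0.03572115  0.03336307]
```

```bash
python3 -m jog '[[[0,0.01,0.08,0,0,0,0],[0,0,0.08,0,0,0,0],[0,0,0,0,0,0,0]]]'; python3 -m jog '[[[0,0,0.06,0,0,0,0],[0,0,0.06,0,0,0,0],[0,0,0,0,0,0,0]]]';python3 -m jog '[[[0,0,0.06,0,0,0,0],[0,0,0.06,0,0,0,0],[0,0,0,0,0,0,0]]]'
```

```text
time: 10.1
tool_pos: [568.0, -3.2, 67.0]
tcp_rot: [-180.0, -0.0, 169.1]
ft_force: [0.4, -1.1, 0.4]
finger_gap: 14.3
time: 10.48
tool_pos: [568.1, -3.2, 61.1]
tcp_rot: [180.0, -0.0, 169.1]
ft_force: [-1.0, 0.8, -0.3]
finger_gap: 14.7
time: 10.85
tool_pos: [568.0, -3.2, 55.1]
tcp_rot: [180.0, -0.0, 169.1]
ft_force: [-0.7, 0.0, -1.0]
finger_gap: 14.4
```

```bash
python3 -m jog '[[[0,0,0.05,0,0,0,0],[0,0,0.04,0,0,0,0],[0,0,0,0,0,0,0]]]'; python3 -m jog '[[[0,0,0.03,0,0,0,0],[0,0,0.02,0,0,0,0],[0,0,0,0,0,0,0]]]'
```

```text
time: 11.22
tool_pos: [568.0, -3.2, 50.6]
tcp_rot: [180.0, -0.0, 169.1]
ft_force: [-2.4, 0.0, -0.9]
finger_gap: 14.6
time: 11.6
tool_pos: [568.1, -3.2, 48.8]
tcp_rot: [-180.0, -0.0, 169.1]
ft_force: [-5.6, 1.1, 4.0]
finger_gap: 14.4
```

```bash
python3 -m jog '[[[0,0,-0.01,0,0,0,1],[0,0,0,0,0,0,1],[0,0,0,0,0,0,1],[0,0,0,0,0,0,1],[0,0,0,0,0,0,1],[0,0,0,0,0,0,1]]]' 20;  python3 -m jog '[[[0,0,-0.5,0,0,0,1],[0,0,-0.9,0,0,0,1],[0,0,0,0,0,0,1],[0,0,0,0,0,0,1]]]'
python3 - <<'E'
from h import *
plan([(480,-6.3,90,182.8),(480,-6.3,25,182.8)],yaw0=169)
s=telemetry.sense();print(s["tool_pos"],s["tcp_rot"])
img,d,K,T,s=wshot("w6")
E
```

```text
time: 12.35
tool_pos: [568.3, -3.3, 49.0]
tcp_rot: [180.0, -0.0, 169.1]
ft_force: [0.1, -0.4, 1.3]
finger_gap: 85.3
time: 12.85
tool_pos: [568.3, -3.3, 118.8]
tcp_rot: [180.0, 0.0, 169.1]
ft_force: [-0.4, -0.4, 0.2]
finger_gap: 85.4
(480, -6.3, 90, 182.8) 2
  [np.float64(0.861), np.float64(-0.198), np.float64(0.288), 0, 0, -0.019]
  [np.float64(0.878), np.float64(-0.093), np.float64(0.288), 0, 0, -0.019]
(480, -6.3, 25, 182.8) 2
  [np.float64(-0.0), np.float64(0.0), np.float64(0.65), 0, 0, -0.0]
  [np.float64(-0.0), np.float64(0.0), np.float64(0.65), 0, 0, -0.0]
[568.27899334  -3.26831745 118.84627659] [1.79998747e+02 1.31953737e-02 1.69081816e+02]
```

```bash
python3 -m jog '[[[0.86,-0.2,0,0,0,-0.019,1],[0.88,-0.095,0.57,0,0,-0.019,1],[0,0,0,0,0,0,1],[0,0,0,0,0,0,1]]]'
python3 - <<'E'
from h import *
np.set_printoptions(precision=1,suppress=True)
img,d,K,T,s=wshot("w7"); print(s["tool_pos"],s["tcp_rot"])
a=rect(img,K,T,530,0,100,60,42,0.4); save("r7",a)
E
```

```text
time: 13.4
tool_pos: [479.6, -6.5, 89.7]
tcp_rot: [180.0, -0.1, -177.3]
ft_force: [0.1, -1.2, -0.1]
finger_gap: 85.5
[479.6  -6.5  89.7] [ 180.    -0.1 -177.3]
```

View pics/r7.png

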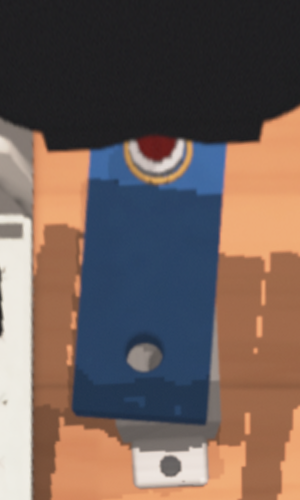

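```bash
python3 -m jog '[[[0,0,0.5,0,0,0,1],[0,0,0.5,0,0,0,1],[0,0,0.3,0,0,0,1],[0,0,0,0,0,0,1]]]' 20;  python3 -m jog '[[[0,0,0,0,0,0,0.75],[0,0,0,0,0,0,0.7],[0,0,0,0,0,0,0.66],[0,0,0,0,0,0,0.63],[0,0,0,0,0,0,0.6],[0,0,0,0,0,0,0.6],[0,0,0,0,0,0,0.6],[0,0,0,0,0,0,0.6]]]'
```

```text
time: 13.95
tool_pos: [479.9, -6.5, 24.9]
tcp_rot: [180.0, -0.1, -177.2]
ft_force: [0.2, 0.7, -0.9]
finger_gap: 85.7
time: 14.95
tool_pos: [480.6, -6.7, 26.2]
tcp_rot: [-180.0, 0.1, -177.2]
ft_force: [-0.2, 0.1, 5.4]
finger_gap: 53.8
```

```bash
python3 -m jog '[[[0,0,0,0,0,0,0.8],[0,0,0,0,0,0,1],[0,0,0,0,0,0,1],[0,0,-0.5,0,0,0,1],[0,0,-1,0,0,0,1],[0,0,-0.6,0,0,0,1],[0,0,0,0,0,0,1],[0,0,0,0,0,0,1]]]'
python3 - <<'E'
from h import *
np.set_printoptions(precision=1,suppress=True)
img,d,K,T,s=wshot("w8"); print(s["tool_pos"],s["tcp_rot"],s["ft_force"])
a=rect(img,K,T,530,0,100,60,42,0.4); save("r8",a)
plan([(500,355,130,169)],yaw0=182.8)
E
```

```text
time: 15.95
tool_pos: [479.5, -6.5, 129.6]
tcp_rot: [180.0, -0.1, -177.2]
ft_force: [-1.1, 0.0, -0.9]
finger_gap: 85.5
[479.5  -6.5 129.6] [ 180.    -0.1 -177.2] [-1.1  0.  -0.9]
(500, 355, 130, 169) 8
  [np.float64(-0.097), np.float64(0.9), np.float64(-0.002), 0, 0, 0.005]
  [np.float64(-0.069), np.float64(0.902), np.float64(-0.002), 0, 0, 0.005]
  [np.float64(-0.042), np.float64(0.904), np.float64(-0.002), 0, 0, 0.005]
  [np.float64(-0.015), np.float64(0.905), np.float64(-0.002), 0, 0, 0.005]
  [np.float64(0.012), np.float64(0.905), np.float64(-0.002), 0, 0, 0.005]
  [np.float64(0.04), np.float64(0.904), np.float64(-0.002), 0, 0, 0.005]
  [np.float64(0.067), np.float64(0.903), np.float64(-0.002), 0, 0, 0.005]
  [np.float64(0.094), np.float64(0.9), np.float64(-0.002), 0, 0, 0.005]
```

View pics/r8.png

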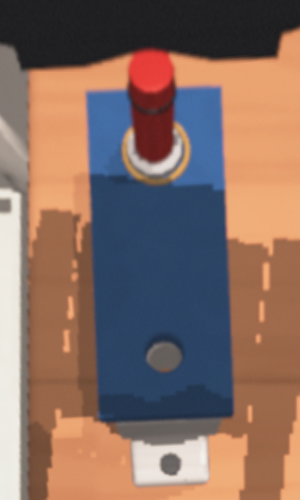

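```bash
python3 -m jog '[[[-0.097,0.9,0,0,0,0.005,1],[-0.069,0.902,0,0,0,0.005,1],[-0.042,0.904,0,0,0,0.005,1],[-0.015,0.905,0,0,0,0.005,1],[0.012,0.905,0,0,0,0.005,1],[0.04,0.904,0,0,0,0.005,1],[0.067,0.903,0,0,0,0.005,1],[0.094,0.9,0,0,0,0.003,1],[0,0,0,0,0,0,1],[0,0,0,0,0,0,1],[0,0,0,0,0,0,1]]]'
python3 - <<'E'
from h import *
s=telemetry.sense();print(s["tool_pos"],s["tcp_rot"])
img,d,K,T,s=wshot("w9")
hsv=cv2.cvtColor(img,cv2.COLOR_RGB2HSV); k=cv2.inRange(hsv,(20,100,40),(36,255,255)); n,l,st,ce=cv2.connectedComponentsWithStats(k)
for i in range(1,n):
    if st[i,4]>60: print(st[i],ce[i],fray(ce[i],K,T,70))
plan([(518.2,367.6,130,169),(518.2,367.6,49,169)])
E
```

```text
time: 17.38
tool_pos: [502.6, 353.5, 129.7]
tcp_rot: [-179.9, -0.1, 169.0]
ft_force: [-0.5, -0.2, 1.2]
finger_gap: 84.9
[502.57236586 353.52754598 129.70498887] [-1.79934395e+02 -5.54701372e-02  1.69028404e+02]
[111  62  42  17 100] [130.99  69.82] [[367.12052256 266.52052356  70.        ]]
(518.2, 367.6, 130, 169) 1
  [np.float64(-0.25), np.float64(0.335), np.float64(0.0), 0, 0, np.float64(0.0)]
(518.2, 367.6, 49, 169) 2
  [np.float64(0.0), np.float64(0.0), np.float64(0.81), 0, 0, np.float64(-0.0)]
  [np.float64(0.0), np.float64(0.0), np.float64(0.81), 0, 0, np.float64(-0.0)]
```

```bash
python3 -m jog '[[[-0.25,0.325,0,0,0,0,1],[0,0,0.5,0,0,0,1],[0,0,0.6,0,0,0,1],[0,0,0,0,0,0,1],[0,0,0,0,0,0,1]]]'
```

```text
time: 18.05
tool_pos: [518.8, 368.1, 76.7]
tcp_rot: [180.0, 0.0, 169.0]
ft_force: [0.2, 0.5, 1.0]
finger_gap: 85.6
```

```bash
python3 -m jog '[[[0.01,0,0.4,0,0,0,1],[0,0,0.15,0,0,0,1],[0,0,0,0,0,0,1],[0,0,0,0,0,0,0],[0,0,0,0,0,0,0],[0,0,0,0,0,0,0],[0,0,0,0,0,0,0],[0,0,0,0,0,0,0],[0,0,0,0,0,0,0],[0,0,0,0,0,0,0]]]' 60; python3 -m jog '[[[0,0,-0.4,0,0,0,0],[0,0,-0.5,0,0,0,0],[0,0,-0.7,0,0,0,0],[0,0,0,0,0,0,0],[0,0,0,0,0,0,0]]]'
python3 - <<'E'
from h import *
plan([(488,-6,128,182.8)],yaw0=169)
E
```

```text
time: 19.3
tool_pos: [517.9, 368.2, 48.5]
tcp_rot: [-180.0, 0.0, 169.1]
ft_force: [-1.9, -3.9, 5.7]
finger_gap: 18.2
time: 19.92
tool_pos: [517.6, 368.6, 128.2]
tcp_rot: [180.0, 0.0, 169.1]
ft_force: [-0.0, -0.5, -0.8]
finger_gap: 18.1
(488, -6, 128, 182.8) 8
  [np.float64(-0.106), np.float64(-0.933), np.float64(0.001), 0, 0, -0.005]
  [np.float64(-0.078), np.float64(-0.936), np.float64(0.001), 0, 0, -0.005]
  [np.float64(-0.05), np.float64(-0.938), np.float64(0.001), 0, 0, -0.005]
  [np.float64(-0.021), np.float64(-0.939), np.float64(0.001), 0, 0, -0.005]
  [np.float64(0.007), np.float64(-0.939), np.float64(0.001), 0, 0, -0.005]
  [np.float64(0.035), np.float64(-0.939), np.float64(0.001), 0, 0, -0.005]
  [np.float64(0.063), np.float64(-0.937), np.float64(0.001), 0, 0, -0.005]
  [np.float64(0.092), np.float64(-0.935), np.float64(0.001), 0, 0, -0.005]
```

```bash
python3 -m jog '[[[-0.106,-0.933,0,0,0,-0.005,0],[-0.078,-0.936,0,0,0,-0.005,0],[-0.05,-0.938,0,0,0,-0.005,0],[-0.021,-0.939,0,0,0,-0.005,0],[0.007,-0.939,0,0,0,-0.005,0],[0.035,-0.939,0,0,0,-0.005,0],[0.063,-0.937,0,0,0,-0.005,0],[0.092,-0.935,0,0,0,-0.003,0],[0,0,0.5,0,0,0,0],[0,0,0.3,0,0,0,0],[0,0,0,0,0,0,0],[0,0,0,0,0,0,0]]]'
python3 - <<'E'
from h import *
np.set_printoptions(precision=2,suppress=True)
img,d,K,T,s=wshot("w10"); print(s["tool_pos"],s["tcp_rot"],s["ft_force"])
save("z10",cv2.resize(img[220:375,260:385],None,fx=3.8,fy=3.8,interpolation=cv2.INTER_CUBIC))
print("hole expected px",fproj([488,-6.1,42],K,T),"plate",fproj([488,-5.6,42],K,T))
E
```

```text
time: 21.42
tool_pos: [490.4, -5.7, 88.2]
tcp_rot: [180.0, -0.0, -177.2]
ft_force: [0.4, -0.1, -0.6]
finger_gap: 18.3
[490.45  -5.67  88.2 ] [ 179.99   -0.01 -177.18] [ 0.4  -0.13 -0.59]
hole expected px [318.36 263.35] plate [319.28 263.39]
```

View pics/z10.png

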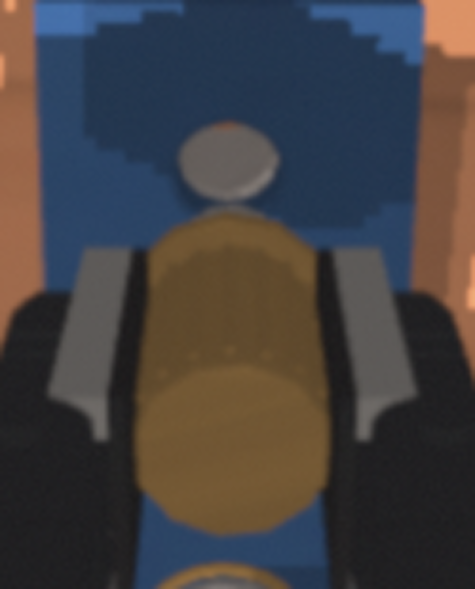

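Run:
```python
from h import *
np.set_printoptions(precision=2,suppress=True)
D=np.load("w10.npz"); K,T=D["K"],D["T"]
print("hole",fray([(320,262.4)],K,T,42),"nose edge",fray([(321.3,274.3)],K,T,54.7), "top disc", fray([(260+232/3.8,220+450/3.8)],K,T,88.2-6.5+33))
```

```text
hole [[487.41  -5.24  42.  ]] nose edge [[489.44  -4.45  54.7 ]] top disc [[491.74  -4.52 114.7 ]]
```

```bash
python3 -m jog '[[[0.066,-0.017,0.1,0,0,0,0],[0,0,0.1,0,0,0,0],[0,0,0.1,0,0,0,0],[0,0,0.06,0,0,0,0],[0,0,0,0,0,0,0]]]'; python3 -m jog '[[[0,0,0.06,0,0,0,0],[0,0,0.06,0,0,0,0],[0,0,0,0,0,0,0]]]';python3 -m jog '[[[0,0,0.06,0,0,0,0],[0,0,0.06,0,0,0,0],[0,0,0,0,0,0,0]]]'
```

```text
time: 22.1
tool_pos: [486.8, -7.3, 69.6]
tcp_rot: [180.0, -0.0, -177.2]
ft_force: [0.2, 0.5, 0.0]
finger_gap: 18.5
time: 22.48
tool_pos: [487.0, -7.2, 63.7]
tcp_rot: [180.0, -0.0, -177.2]
ft_force: [1.8, 0.5, -0.3]
finger_gap: 18.4
time: 22.85
tool_pos: [486.9, -7.3, 57.7]
tcp_rot: [180.0, -0.0, -177.2]
ft_force: [0.5, -0.5, -1.3]
finger_gap: 18.2
```

```bash
python3 -m jog '[[[0,0,0.05,0,0,0,0],[0,0,0.05,0,0,0,0],[0,0,0,0,0,0,0]]]'; python3 -m jog '[[[0,0,0.04,0,0,0,0],[0,0,0.04,0,0,0,0],[0,0,0,0,0,0,0]]]'
```

```text
time: 23.22
tool_pos: [486.9, -7.2, 52.7]
tcp_rot: [180.0, -0.0, -177.2]
ft_force: [0.1, 0.3, -1.2]
finger_gap: 18.3
time: 23.6
tool_pos: [486.9, -7.3, 48.8]
tcp_rot: [180.0, -0.0, -177.2]
ft_force: [0.1, 0.2, -0.0]
finger_gap: 18.0
```

```bash
python3 -m jog '[[[0,0,0.015,0,0,0,0],[0,0,0,0,0,0,0]]]' && python3 -m jog '[[[0,0,0,0,0,0,1],[0,0,0,0,0,0,1],[0,0,0,0,0,0,1],[0,0,0,0,0,0,1],[0,0,0,0,0,0,1],[0,0,-0.6,0,0,0,1],[0,0,-0.8,0,0,0,1],[0,0,0,0,0,0,1],[0,0,0,0,0,0,1]]]'
python3 - <<'E'
from h import *
np.set_printoptions(precision=2,suppress=True)
img,d,K,T,s=wshot("w11"); print(s["tool_pos"],s["ft_force"])
a=rect(img,K,T,530,0,100,60,42,0.4); save("r11",np.hstack([a,cv2.resize(img[180:380,220:420],(500,500))]))
plan([(568.1,-3.2,118,169)],yaw0=182.8)
E
```

```text
time: 23.85
tool_pos: [487.3, -7.3, 48.5]
tcp_rot: [-180.0, 0.0, -177.2]
ft_force: [-0.1, 0.4, 0.8]
finger_gap: 18.3
time: 24.98
tool_pos: [486.9, -7.3, 117.9]
tcp_rot: [-180.0, -0.0, -177.2]
ft_force: [-0.4, 0.1, 0.2]
finger_gap: 85.6
[486.94  -7.29 117.92] [-0.41  0.08  0.18]
(568.1, -3.2, 118, 169) 2
  [np.float64(-0.819), np.float64(0.0), np.float64(-0.008), 0, 0, 0.019]
  [np.float64(-0.813), np.float64(0.098), np.float64(-0.008), 0, 0, 0.019]
```

View pics/r11.png

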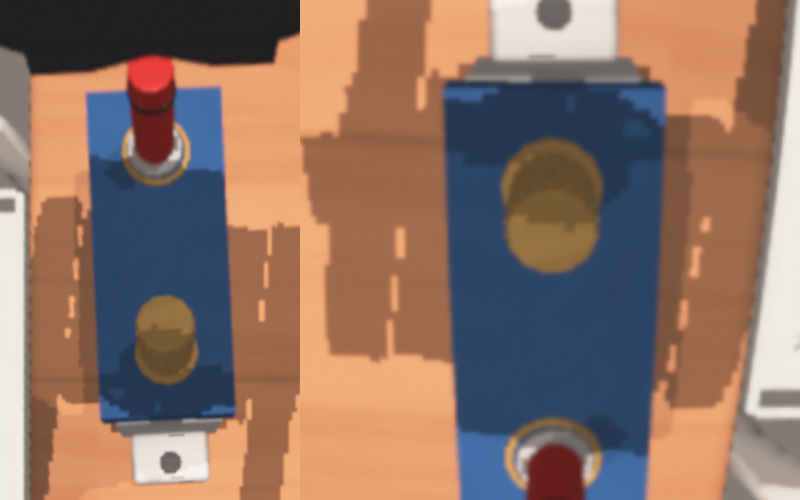

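```bash
python3 - <<'E'
from h import *
D=np.load("w11.npz"); K,T,d=D["K"],D["T"],D["d"]
for P in ([488,-6,75],[567.5,-2.5,82],[525,-4,42]):
    u,v=np.round(fproj(P,K,T)).astype(int); q=d[v-1:v+2,u-1:u+2]; q=np.median(q)
    a=(np.array([u,v])-K[:2,2])/K[0,0]; th=np.linalg.norm(a); r=np.r_[a*np.sinc(th/np.pi),np.cos(th)]; print(P,(u,v),T[:3,3]+T[:3,:3]@(r*q/r[2]))
E
python3 -m jog '[[[-0.82,0,0,0,0,0.019,1],[-0.815,0.098,0,0,0,0.019,1],[0,0,0,0,0,0,1],[0,0,0,0,0,0,1]]]'; python3 -c "
from h import *; plan([(568.2,-3.2,48.9,169.07)])"
```

```text
[488, -6, 75] (np.int64(321), np.int64(272)) [487.56517442  -6.12450687  76.61894915]
[567.5, -2.5, 82] (np.int64(321), np.int64(396)) [565.65417936  -2.33530379  83.94690066]
[525, -4, 42] (np.int64(321), np.int64(307)) [524.40570802  -4.31518144  43.3453524 ]
time: 25.52
tool_pos: [567.6, -3.2, 116.5]
tcp_rot: [-180.0, -0.2, 169.1]
ft_force: [0.4, 0.3, -0.1]
finger_gap: 85.7
(568.2, -3.2, 48.9, 169.07) 2
  [np.float64(-0.005), np.float64(0.001), np.float64(0.676), 0, 0, np.float64(0.0)]
  [np.float64(-0.005), np.float64(0.001), np.float64(0.676), 0, 0, np.float64(0.0)]
```

```bash
python3 -m jog '[[[0,0,0.6,0,0,0,1],[0,0,0.6,0,0,0,1],[0,0,0.1,0,0,0,1],[0,0,0,0,0,0,1],[0,0,0,0,0,0,1]]]' 60
```

```text
time: 26.15
tool_pos: [570.0, -3.5, 55.0]
tcp_rot: [180.0, 0.1, 169.1]
ft_force: [0.3, 0.3, 1.0]
finger_gap: 85.1
```

```bash
python3 -m jog '[[[0.037,0,0.12,0,0,0,1],[0,0,0,0,0,0,1],[0,0,0,0,0,0,0],[0,0,0,0,0,0,0],[0,0,0,0,0,0,0],[0,0,0,0,0,0,0],[0,0,0,0,0,0,0],[0,0,0,0,0,0,0],[0,0,0,0,0,0,0],[0,0,0,0,0,0,0]]]' 60; python3 -m jog '[[[0,0,-0.1,0,0,0,0],[0,0,-0.15,0,0,0,0],[0,0,-0.2,0,0,0,0],[0,0,-0.3,0,0,0,0],[0,0,-0.4,0,0,0,0],[0,0,-0.5,0,0,0,0],[0,0,0,0,0,0,0],[0,0,0,0,0,0,0]]]'
python3 - <<'E'
from h import *
img,d,K,T,s=wshot("w12"); print(s["tool_pos"],s["ft_force"])
plan([(459.3,380.0,130,169.07)],yaw0=169.07)
E
```

```text
time: 27.4
tool_pos: [567.3, -3.0, 47.4]
tcp_rot: [-180.0, 0.0, 169.1]
ft_force: [1.6, 0.0, 2.2]
finger_gap: 14.8
time: 28.4
tool_pos: [567.1, -3.0, 129.6]
tcp_rot: [180.0, -0.0, 169.1]
ft_force: [-0.1, -1.1, -1.5]
finger_gap: 14.6
[567.06173247  -2.98018837 129.55454099] [-0.1302765  -1.06974801 -1.50133699]
(459.3, 380.0, 130, 169.07) 9
  [np.float64(0.395), np.float64(0.79), np.float64(-0.003), 0, 0, -0.0]
  [np.float64(0.395), np.float64(0.79), np.float64(-0.003), 0, 0, -0.0]
  [np.float64(0.395), np.float64(0.79), np.float64(-0.003), 0, 0, -0.0]
  [np.float64(0.395), np.float64(0.79), np.float64(-0.003), 0, 0, -0.0]
  [np.float64(0.395), np.float64(0.79), np.float64(-0.003), 0, 0, -0.0]
  [np.float64(0.395), np.float64(0.79), np.float64(-0.003), 0, 0, -0.0]
  [np.float64(0.395), np.float64(0.79), np.float64(-0.003), 0, 0, -0.0]
  [np.float64(0.395), np.float64(0.79), np.float64(-0.003), 0, 0, -0.0]
  [np.float64(0.395), np.float64(0.79), np.float64(-0.003), 0, 0, -0.0]
```

```bash
python3 -m jog '[[[0.4,0.79,0,0,0,0,0],[0.395,0.79,0,0,0,0,0],[0.395,0.79,0,0,0,0,0],[0.395,0.79,0,0,0,0,0],[0.395,0.79,0,0,0,0,0],[0.395,0.79,0,0,0,0,0],[0.395,0.79,0,0,0,0,0],[0.395,0.79,0,0,0,0,0],[0.4,0.785,0,0,0,0,0],[0,0,0.5,0,0,0,0],[0,0,0.1,0,0,0,0],[0,0,0,0,0,0,0]]]'
python3 - <<'E'
from h import *
np.set_printoptions(precision=2,suppress=True)
img,d,K,T,s=wshot("w13"); print(s["tool_pos"],s["ft_force"])
# empty stand hole: dark blob near expected place
a=rect(img,K,T,459.5,379,20,20,42,0.25); g=cv2.cvtColor(a,cv2.COLOR_RGB2GRAY); print(cv2.resize(g,(20,20),interpolation=cv2.INTER_AREA))
E
```

```text
time: 29.95
tool_pos: [458.9, 378.6, 98.6]
tcp_rot: [-179.9, -0.1, 169.0]
ft_force: [-1.1, -0.4, -0.6]
finger_gap: 14.5
[458.88 378.61  98.59] [-1.09 -0.44 -0.57]
[[ 94  94  93  92  89  40  70 109 103  77  55  51  50  51  54  72  91  39
   42  88]
 [ 94  95  93  92  87  40  78 109 109 108  92  76  75  75  96 107  98  35
   58  92]
 [ 95  98  96  94  90  73  86  99 107 109 108 107 108 108 110 110  85  33
   78  92]
 [ 96  98  96  94  92  89  91  92  95 103 107 107 108 108 107 102  63  45
   89  93]
 [ 97  98  96  94  91  89  91  92  92  93  96  95  98  97  94  92  76  75
   92  92]
 [ 97  98  95  93  90  90  91  91  89  92  93  94  94  92  91  91  93  95
   94  93]
 [ 98  97  95  93  90  90  90  83  72  80  91  90  88  92  91  92  94  96
   94  94]
 [ 98  97  94  92  90  90  83  65  62  67  78  70  72  87  91  93  95  96
   95  94]
 [ 96  94  91  89  85  86  70  62  63  63  64  63  63  78  91  93  95  96
   94  94]
 [ 80  78  75  74  71  78  66  62  63  65  65  65  64  72  91  94  95  96
   95  94]
 [ 77  76  74  72  71  70  64  63  64  65  65  64  63  73  91  94  95  95
   94  95]
 [ 77  76  74  72  71  72  65  64  65  66  66  65  64  79  92  95  96  96
   94  95]
 [ 77  75  73  71  72  73  69  68  74  73  67  66  74  89  93  95  96  95
   95  96]
 [ 76  75  73  71  72  73  72  71  79  83  79  82  90  92  94  95  96  95
   95  96]
 [ 76  75  72  71  72  73  72  71  71  72  84  93  93  92  94  96  96  95
   95  98]
 [ 76  74  71  71  73  73  72  71  71  72  79  82  86  93  95  96  96  95
   96 100]
 [ 76  73  71  71  73  73  72  71  71  73  74  74  77  82  88  96  96  95
   96 103]
 [ 75  73  71  72  73  72  72  71  71  73  74  74  74  74  79  87  95  95
   96 108]
 [ 75  73  71  72  73  73  72  71  72  73  74  74  74  74  76  78  85  95
   97 112]
 [ 74  72  71  72  73  72  71  71  72  73  74  74  73  74  76  76  76  84
   98 116]]
```

```bash
python3 -m jog '[[[0.002,0.01,0.2,0,0,0,0],[0,0,0.15,0,0,0,0],[0,0,0.1,0,0,0,0],[0,0,0.08,0,0,0,0],[0,0,0,0,0,0,0]]]'; python3 -m jog '[[[0,0,0.1,0,0,0,0],[0,0,0.08,0,0,0,0],[0,0,0,0,0,0,0]]]';python3 -m jog '[[[0,0,0.08,0,0,0,0],[0,0,0.06,0,0,0,0],[0,0,0,0,0,0,0]]]'
```

```text
time: 30.62
tool_pos: [459.2, 379.9, 72.8]
tcp_rot: [-180.0, -0.0, 169.1]
ft_force: [-0.8, 0.2, -0.3]
finger_gap: 14.6
time: 31.0
tool_pos: [459.1, 379.9, 63.7]
tcp_rot: [-180.0, -0.0, 169.1]
ft_force: [0.5, 0.4, -0.6]
finger_gap: 14.5
time: 31.38
tool_pos: [459.3, 379.9, 56.8]
tcp_rot: [-180.0, -0.0, 169.1]
ft_force: [-0.9, -1.0, -1.0]
finger_gap: 14.6
```

```bash
python3 -m jog '[[[0,0,0.08,0,0,0,0],[0,0,0.06,0,0,0,0],[0,0,0,0,0,0,0]]]'; python3 -m jog '[[[0,0,0.04,0,0,0,0],[0,0,0,0,0,0,0]]]'; python3 -m jog '[[[0,0,0.015,0,0,0,0],[0,0,0,0,0,0,0]]]'
```

```text
time: 31.75
tool_pos: [459.3, 379.9, 49.7]
tcp_rot: [-180.0, -0.0, 169.1]
ft_force: [-1.3, -1.1, -1.7]
finger_gap: 14.6
time: 32.0
tool_pos: [459.3, 379.9, 48.0]
tcp_rot: [-180.0, -0.0, 169.1]
ft_force: [-1.5, -2.4, -2.0]
finger_gap: 14.3
time: 32.25
tool_pos: [459.3, 379.9, 47.4]
tcp_rot: [-180.0, -0.0, 169.1]
ft_force: [-2.4, -4.3, 1.0]
finger_gap: 14.4
```

```bash
python3 -m jog '[[[0,0,0.01,0,0,0,0],[0,0,0,0,0,0,0]]]'; python3 -m jog '[[[0,0,0,0,0,0,1],[0,0,0,0,0,0,1],[0,0,0,0,0,0,1],[0,0,0,0,0,0,1],[0,0,0,0,0,0,1],[0,0,-0.5,0,0,0,1],[0,0,-0.9,0,0,0,1],[0.8,0,-0.4,0,0,0,1],[0.8,0,-0.4,0,0,0,1],[0,0,0,0,0,0,1],[0,0,0,0,0,0,1]]]'
python3 - <<'E'
from h import *
np.set_printoptions(precision=2,suppress=True)
img,d,K,T,s=wshot("w14"); print(s["tool_pos"],s["ft_force"])
hsv=cv2.cvtColor(img,cv2.COLOR_RGB2HSV); k=cv2.inRange(hsv,(0,180,50),(7,255,255))|cv2.inRange(hsv,(174,180,50),(180,255,255))
n,l,st,ce=cv2.connectedComponentsWithStats(k)
v,u=np.mgrid[:480,:640]; a=(np.stack([u,v],-1)-K[:2,2])/K[0,0]; th=np.linalg.norm(a,axis=-1); r=np.concatenate([a*np.sinc(th/np.pi)[...,None],np.cos(th)[...,None]],-1)
P=(r*(d/r[...,2])[...,None])@T[:3,:3].T+T[:3,3]
for i in range(1,n):
    if st[i,4]>80:
        q=P[l==i]; z=np.percentile(q[:,2],97); t=q[q[:,2]>z-3]; print(st[i],"top z",z,"top c",(t.min(0)+t.max(0))/2,"span",np.ptp(t,axis=0))
m=(np.hypot(P[...,0]-490,P[...,1]-373)<12); print("stand z",np.median(P[m][:,2]))
# plate / bolt check from the top camera
img,d,P,K,T=cloud("top"); save("top2",img); h=cv2.cvtColor(img,cv2.COLOR_RGB2HSV)
k=cv2.inRange(h,(100,120,60),(125,255,255)); k[:210]=0;k[300:]=0;k[:,:280]=0;k[:,335:]=0
c=max(cv2.findContours(k,0,2)[0],key=cv2.contourArea); b=cv2.minAreaRect(c); print("plate",toplane([b[0]],K,T,42),toplane(cv2.boxPoints(b),K,T,42))
for u0,v0,z in ((488,-6,75),):
    m=np.hypot(P[...,0]-u0,P[...,1]-v0)<15; q=P[m&(P[...,2]>60)]; print("bolt pts",len(q),q.mean(0),q[:,2].max())
D0=np.load("top.npz")["img"].astype(int); df=(abs(img.astype(int)-D0).sum(-1)>90); df=df[185:345,325:530]; print("bystander-area changed px",df.sum())
E
```

```text
time: 32.5
tool_pos: [459.4, 380.0, 47.4]
tcp_rot: [-180.0, -0.0, 169.1]
ft_force: [-4.7, -7.2, 3.5]
finger_gap: 14.5
time: 33.88
tool_pos: [381.1, 395.2, 156.9]
tcp_rot: [180.0, 0.0, 169.1]
ft_force: [0.2, -1.0, 0.5]
finger_gap: 85.6
[381.13 395.23 156.92] [ 0.18 -0.95  0.5 ]
[311 330  19  17 205] top z 71.84033249091348 top c [384.71 392.44 185.02] span [142.5   33.45 232.25]
[310 348  21  22 343] top z 84.79252985417011 top c [389.87 391.54 191.47] span [152.82  35.24 219.34]
stand z 43.70292817300677
plate [[528.33  -5.86  42.  ]] [[591.42  23.42  42.  ]
 [593.79 -28.99  42.  ]
 [465.82 -34.87  42.  ]
 [463.5   17.04  42.  ]]
bolt pts 59 [488.84  -8.83  74.28] 81.48538948517398
bystander-area changed px 1
```

Run:
```python
from h import *
np.set_printoptions(precision=2,suppress=True)
for f in ("w3","w14"):
    D=np.load(f+".npz"); K,T,d=D["K"],D["T"],D["d"]
    for P in ([460,379,82],[489,373,42]):
        u,v=np.round(fproj(P,K,T)).astype(int); q=np.median(d[v-2:v+3,u-2:u+3]); a=(np.array([u,v])-K[:2,2])/K[0,0]; th=np.linalg.norm(a); r=np.r_[a*np.sinc(th/np.pi),np.cos(th)]; print(f,P,T[:3,3]+T[:3,:3]@(r*q/r[2]))
print(job.hand_in())
```

```text
w3 [460, 379, 82] [459.44 378.76  83.69]
w3 [489, 373, 42] [488.82 372.73  44.03]
w14 [460, 379, 82] [458.71 379.32  83.67]
w14 [489, 373, 42] [460.4  378.99  83.67]
the job is handed in; nothing more can be done
None
```

The job is done and handed in at about 34 s of the 72 s limit. No verdict was reported.

**What I did**
- I pushed the drift fully down through the brass-ringed hole into the base's guide hole.
- I swung the plate round the drift by closing the jaws on its sides at 20 N.
- I dropped the bolt through the plain hole until its head sat on the plate.
- I pulled the drift and stood it back in its original stand hole.

**Last checks**
- **Drift:** its top reads 83.7 mm, the same as when it first stood in the stand, so the collar is on the stand.
- **Bolt:** after it was released, its top read 33.3 mm above the plate's face, against 33 mm nominal, so it is seated.
- **Plate:** its angle is 2.9°, against 2.8° for the base. Its centre is within about 1 mm of the base's once the top camera's 2 mm offset is corrected.
- **Other things on the bench:** 1 pixel differed in the top view of the area on the bench that holds them, so nothing moved.
- **Forces:** the readings I saw stayed under about 10 N, and the gripper was clear of everything at the end.

**What disagreed:**
- Camera heights read about 1.5 mm high throughout.
- In the last top view, the bolt's centroid came out about 3 mm off in y. Roughly 2 mm of that is the same top-camera offset.
- My automatic measurement of the drift's top centre was spoiled by stray pixels on the gripper. The last stand-height reading missed the stand top and hit the drift instead, so I relied on the drift's direct depth reading above.

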